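# Lock the lamp house onto the microscope base

## Robot

A 6-joint arm with a two-finger parallel gripper is mounted at the origin on the work surface. World frame = base frame: x ahead of the robot, y to its left, z up, the work surface at z = 0. Lengths are in m, angles in rad, forces in N, time in s.
With the tool pointing down it reaches from about 0.275 to 0.875 m from the base axis. Payload 12.5 kg.
Tool frame: the origin (TCP) lies at the very end of the fingers, on their centre line; the grasp point (between the pads) lies 19 mm behind it; z points along the fingers, y is the line along which they close (so a half turn about z gives the same grasp; the last joint's range is limited). The gripper opens to 85 mm and grips with 20 to 120 N. Pads are 22 mm wide; open, the fingers measure 114 mm over their backs; the gripper's body (76 mm by 85 mm) begins 54 mm behind the grasp point. The pads swing forward as they close: fully open they stand 13 mm farther back than shut.
Start: joints at [1.036, 0.351, 1.652, -0, 1.139, -0.085], TCP at [0.239, 0.495, 0.231] pointing down, gripper open.
Joint ranges: [-2.75, 2.75], [-0.79, 2.1], [0.01, 2.65], [-1.57, 4.71], [0.07, 3.14], [-2.87, 2.87]. Speed limits (rad/s): [2.22, 2.22, 2.79, 3.14, 3.14, 3.14].

## Interface

Orientations are given as [roll, pitch, yaw] about the fixed x, y, z axes, in that order (R = Rz(yaw) Ry(pitch) Rx(roll)).
In Python, from rig import env gives the robot as it stands. Calls block until the motion is done:
- env.goto(position, orientation): joint-space move of the TCP to a pose.
- env.move_linear(position, orientation=None, vel=0.15, threshold=None): straight line of the TCP; orientation=None keeps the orientation; vel is the mean speed in m/s. With threshold (N) it stops when the force on the tool has changed by that much, and returns True; else False.
- env.movej(angles): joint-space move.
- env.command_gripper(opening, strength=None): finger opening in m; strength is the grip in N (None keeps the last); returns when the fingers have stopped.
- env.pause(seconds).
- env.ik(position, orientation): joint angles nearest the present ones, or None.
- env.observe(): the state.
- env.camera(name): name is "scene" or "top"; returns a dict with "color" (420x560x3 uint8, blue, green, red), "vertical_fov" (degrees; the focal length in pixels is half the picture's height over the tangent of half this angle, whatever the lens; pixels are square), "cx", "cy" (the principal point, pixels), "rvec" (rotation vector, rad) and "tvec" (3), from world to camera coordinates, as OpenCV has them. Camera axes: x right, y down, z forward; pixel columns grow to the right and rows downward; lengths in m; the calibration is good to about 2 mm. A picture is of the moment at which its call begins. There is no depth.
A pose or a line that the arm cannot do raises env.Unreachable and nothing moves.
- env.finish_job(): hands the job in; it is judged then, once.
The state is a dict: "time_s": time; "joints": joint angles; "dq": joint speeds; "joint_torque": joint torques, N m; "eef_pos": TCP position; "ee_rot": TCP orientation; "ft_force": force on the tool from outside, world axes, zero at the start; "ft_torque": the same for the moment, N m; "opening": finger opening in m; "gripper_force": force on a finger pad.
Only numpy, scipy, OpenCV 4.12 (cv2) and the standard library are available. Lean on these libraries where they do the work, as an engineer would, in place of code of your own. Each camera call takes 0.05 s, during which the arm holds its last target. There are 200 camera calls.

## Task

Slide the black lamp house along its guides up to the microscope base until its bolt head is inside the cam lock and it meets the sprung contacts. Then, with the large square-handled screwdriver, turn the cam disc clockwise until it has drawn the lamp house snugly against the rubber seal, and stop as it comes up tight: force nothing and do not crush the seal. Put the screwdriver back upright in its stand and leave the small glassware, optics and bottle around the base where they are.

Things in the scene. Friction and masses are not known exactly. Their poses are not given: they have to be found in the camera images.
- base: Beige microscope base fixed to the bench, 170 mm wide (x), 56 mm high, body from y -150 to the docking face at y 30 mm. Origin on the bench straight below the cam disc's axis; z up; +y points to the lamp house. A 12 mm thick tongue runs on to y 156 mm between two side guides 22 mm high (105 mm over both). A low black lens collar, 66 mm high, sits at y -95 mm.
- dock (a point): Point at the docking face, base y 36 mm, 32 mm above the bench (bolt height); axes as the base's. Here stand two brass sprung contacts, either side of the bolt opening: they hold the lamp house's face off at y 36 mm with 4.5 N, rising to 6 N as the cam draws it in to about y 33 mm, and push it back out if it is only pressed in by hand.
- cam_centre (a point): Centre of the top of the round steel cam disc (36 mm across), on its vertical axis, 58 mm above the bench; axes as the base's, they do not turn with the disc. A straight slot crosses the centre: 17 mm long with closed ends, 4.5 mm wide, 8 mm deep. At the start it lies anywhere from along the base's x axis to 0.45 rad clockwise of it seen from above (not measured: look or feel).
- cam_claw (a point): On the cam axis, 32 mm above the bench, where the claw under the disc takes the bolt head; its mouth starts open to +y. Turned clockwise it draws the head in 4 to 5 mm per rad. It comes tight with the slot 1.5 to 2.3 rad clockwise of the base's x axis, as the seal varies; the blade leads by up to 0.25 rad (play). Torque: 0.1 N m free, 0.15 to 0.2 drawing, about 0.3 snug, 0.4 too tight. Stays put.
- seal: Two upright black rubber strips, 10 mm wide and 30 mm high, on the docking face either side of the bolt opening; springy, 16 N per mm. Axes and origin as the base's; the lamp house meets them at this body's y = 33 mm. From run to run they stand up to 1.2 mm farther out or in than that of the base. Snug is 5 N or more on them (0.3 mm); above 30 N (1.9 mm) they are crushed.
- lamp: Black lamp house, cooling fins on top, 84 mm wide (x), 80 deep (y), 76 high, about 0.35 kg, loose on the tongue with 1.5 mm play to each guide. Origin: middle of the front face's lower edge, 12 mm above the bench; +y to its rear. From the front a bolt sticks out 27 mm at 20 mm height, with an upright barrel head 9 mm across, 23 high. Starts with the face 15 to 35 mm from the seal.
- lamp_face (a point): Point on the lamp house's front face where the bolt comes out, 32 mm above the bench; axes as the lamp house's. Its y in the base's frame is 36 mm when it just meets the sprung contacts and about 33 mm when home on the seal.
- lamp_rear (a point): Middle of the lamp house's flat rear face, 45 mm above the bench: the place to push it, towards the base's -y.
- driver_grip (a point): Centre of the handle of the large screwdriver, standing blade down in its stand, 118 mm above the bench. Handle 28 mm square, faces along this point's axes, 76 mm long (38 mm up and down from here). Shaft 9 mm thick, bare for 75 mm. The blade tip is 113 mm below; the blade is 14 mm wide along x, 3 mm thick along y, 14 mm long. 0.13 kg.
- stand_mouth (a point): Centre of the upper face of the fixed aluminium screwdriver stand, a block 64 mm square and 80 mm high with a 20 mm square hole right through it. The screwdriver's blade and shaft hang in the hole and the handle's underside rests on the upper face.
- oil: Small immersion-oil bottle, 32 mm across, 62 mm high; origin at the middle of its underside. Leave it.
- objective: Steel microscope objective standing on end, 34 mm across, 48 mm high; origin at the middle of its underside. Leave it.
- eyepiece: Black eyepiece standing on end, 30 mm across, 42 mm high; origin at the middle of its underside. Leave it.
- dish: Shallow glass dish, 90 mm across, 16 mm high; origin at the middle of its underside. Leave it.

How it is judged:
By the outcome, as a careful person would: the job done as asked, in the order asked, and still so for the second after the job is handed in, with the robot touching nothing.
It also fails if it takes over 67 s, if anything falls off the work surface, if the arm or the gripper's body presses on something with over 40 N, if the wrist force passes 120 N, or if a joint passes its speed limit or range.

## Working session

There is one attempt and no reset: what is moved stays moved. The work goes in short steps, each a Python script; the robot and the scene stay as the last script left them, time stands still between calls to the robot, and variables do not carry over. Pictures are saved under pics/ and viewed, at most 10 in all, crops included, and the job is handed in when it is done.

```bash
ls; mkdir -p pics
cat > h.py <<'E'
import numpy as np, cv2
from rig import env
def cam(n,save=None):
    c=env.camera(n); 
    if save: cv2.imwrite('pics/'+save,c['color'])
    R=cv2.Rodrigues(np.array(c['rvec'],float))[0]; t=np.array(c['tvec'],float).ravel()
    f=c['color'].shape[0]/2/np.tan(np.radians(c['vertical_fov'])/2)
    return dict(img=c['color'],R=R,t=t,f=f,cx=c['cx'],cy=c['cy'],C=-R.T@t)
def ray(c,u,v):
    d=c['R'].T@np.array([(u-c['cx'])/c['f'],(v-c['cy'])/c['f'],1.]); return c['C'],d
def onz(c,u,v,z):
    C,d=ray(c,u,v); return C+d*(z-C[2])/d[2]
def proj(c,p):
    q=c['R']@np.array(p)+c['t']; return np.array([c['cx']+c['f']*q[0]/q[2],c['cy']+c['f']*q[1]/q[2]])
E
python3 - <<'E'
from h import *
for n in('scene','top'):
    c=cam(n,n+'0.png'); print(n,c['f'],c['C'].round(3),c['R'].round(2).tolist())
print(env.observe())
E
```

```text
pics
scene 416.2356838395678 [ 1.12  -0.617  0.628] [[0.71, 0.7, 0.02], [0.38, -0.36, -0.85], [-0.59, 0.62, -0.52]]
top 474.1876064581199 [ 0.43  -0.015  1.225] [[-0.02, -1.0, -0.02], [-0.99, 0.02, -0.12], [0.12, 0.02, -0.99]]
{'time_s': 0.1, 'joints': array([ 1.03639340e+00,  3.51174971e-01,  1.65236645e+00, -1.19826307e-05,
        1.13910878e+00, -8.46150741e-02]), 'dq': array([-0.00105257, -0.00112057, -0.00174851,  0.00093699,  0.00041261,
       -0.00034895]), 'joint_torque': array([-4.88947408e-04, -5.06827569e+01, -2.91869259e+01, -7.18107549e-05,
        2.71516190e-03,  5.59365247e-06]), 'eef_pos': array([0.23895779, 0.49504063, 0.23081389]), 'ee_rot': array([-3.14053797e+00, -7.85384448e-05,  2.69180977e+00]), 'ft_force': array([ 0.52139642,  0.53792424, -0.33808087]), 'ft_torque': array([0.02044232, 0.0184898 , 0.01297684]), 'gripper_force': 0.0, 'opening': 0.08534000383392124}
```

View pics/top0.png

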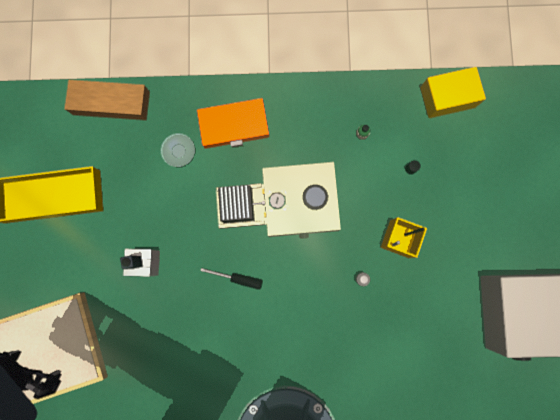

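View pics/scene0.png

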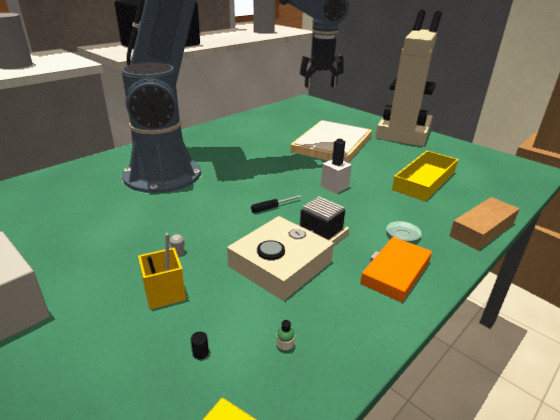

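The top view shows the base at about (300,198), disc (277,201), lamp house (236,204) and stand (145,262) with the black handle at (132,262). The scene view agrees. A second screwdriver lies flat at (232,278); it's the wrong one. Next I'll measure.

Run:
```python
from h import *
t=cam('top'); s=cam('scene')
im=t['img']; hsv=cv2.cvtColor(im,cv2.COLOR_BGR2HSV)
# base cream mask
b=im.astype(int)
m=((hsv[...,2]>170)&(hsv[...,0]>12)&(hsv[...,0]<40)&(hsv[...,1]<110)&(hsv[...,1]>15)).astype(np.uint8)
m[:150]=0;m[250:]=0;m[:,:262]=0;m[:,350:]=0
cs=max(cv2.findContours(m,cv2.RETR_EXTERNAL,cv2.CHAIN_APPROX_SIMPLE)[0],key=cv2.contourArea)
P=np.array([onz(t,u,v,.056)[:2] for u,v in cs[:,0]]).astype(np.float32)
r=cv2.minAreaRect(P); print('base',r, cv2.boxPoints(r).round(4).tolist())
# stand top: white
m=((hsv[...,2]>150)&(hsv[...,1]<40)).astype(np.uint8)
m[:240]=0;m[285:]=0;m[:,:110]=0;m[:,170:]=0
ys,xs=np.nonzero(m);print('stand px',xs.min(),xs.max(),ys.min(),ys.max())
cv2.imwrite('pics/a.png',np.hstack([cv2.resize(im[225:300,100:175],(400,400),interpolation=cv2.INTER_CUBIC),cv2.resize(im[165:240,212:287],(400,400),interpolation=cv2.INTER_CUBIC)]))
cv2.imwrite('pics/b.png',np.hstack([cv2.resize(s['img'][130:205,300:375],(400,400),interpolation=cv2.INTER_CUBIC),cv2.resize(s['img'][190:265,275:350],(400,400),interpolation=cv2.INTER_CUBIC)]))
```

```text
base ((0.5909045338630676, -0.04422689229249954), (0.17107288539409637, 0.1907263845205307), 3.5032052993774414) [[0.49970000982284546, 0.04569999873638153], [0.5113999843597412, -0.1446000039577484], [0.6820999979972839, -0.13420000672340393], [0.6704999804496765, 0.05620000138878822]]
stand px 123 150 248 276
```

View pics/a.png

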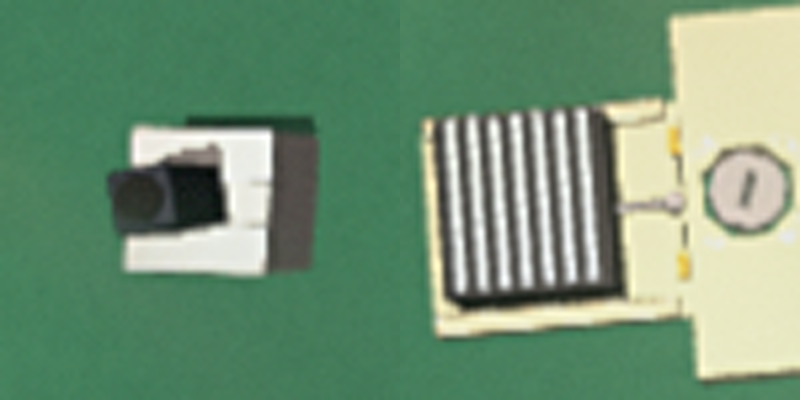

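View pics/b.png

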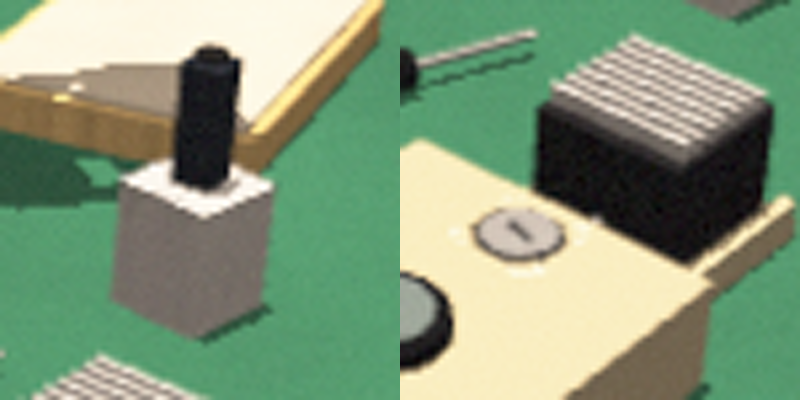

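Run:
```python
from h import *
t=cam('top'); s=cam('scene')
A=lambda x,y:(100+x/5.3333,225+y/5.3333)
B=lambda x,y:(212+(x-400)/5.3333,165+y/5.3333)
e1=onz(t,*B(670,15),.056);e2=onz(t,*B(697,378),.056);print('edge',e1.round(4),e2.round(4),np.linalg.norm(e1-e2),'yaw',np.degrees(np.arctan2(*(e1-e2)[[1,0]])))
d=onz(t,*B(748,190),.058);print('disc top',d)
S=lambda x,y:(275+(x-400)/5.3333,190+y/5.3333)
print('disc scene',onz(s,*S(519,234),.058))
q=[onz(t,*A(*p),.08) for p in((130,127),(275,128),(268,272),(125,270))]
print('stand',np.mean(q,0),[np.linalg.norm(q[i]-q[i-1]).round(4) for i in range(4)],[np.degrees(np.arctan2(*(q[i]-q[i-1])[[1,0]])).round(1) for i in range(4)])
SA=lambda x,y:(300+x/5.3333,130+y/5.3333)
print('stand scene',np.mean([onz(s,*SA(*p),.08) for p in((118,180),(208,217),(273,184),(190,155))],0))
print('handle top',onz(t,*A(142,200),.156),'scene',onz(s,*SA(210,58),.156))
# handle top face edges
h=[onz(t,*A(*p),.156) for p in((109,175),(168,166),(176,226),(117,234))]
print('h',[np.linalg.norm(h[i]-h[i-1]).round(4) for i in range(4)],[np.degrees(np.arctan2(*(h[i]-h[i-1])[[1,0]])).round(1) for i in range(4)])
# slot PCA
g=cv2.cvtColor(t['img'],cv2.COLOR_BGR2GRAY).astype(float)
u0,v0=B(748,190);pts=[];w=[]
for v in range(int(v0)-6,int(v0)+7):
  for u in range(int(u0)-6,int(u0)+7):
    if np.hypot(u-u0,v-v0)<5: pts.append(onz(t,u,v,.058)[:2]);w.append(g[v,u])
w=np.array(w);w=np.clip(np.median(w)-12-w,0,None);pts=np.array(pts);c=(w[:,None]*pts).sum(0)/w.sum()
C=((pts-c)*w[:,None]).T@(pts-c)/w.sum();ev,V=np.linalg.eigh(C);print('slot c',c,'dir deg',np.degrees(np.arctan2(V[1,1],V[0,1])),ev)
# base far edge check via lamp
cyaw=np.radians(3.9);ey=np.array([-np.sin(cyaw),np.cos(cyaw)])
for nm,p,z in(('lamprear',B(438,210),.088),('rearlow',B(449,300),.088)): print(nm,(onz(t,*p,z)[:2]-d[:2])@ey)
print(env.ik([.34,.36,.118],[np.pi,0,0]),env.ik([.6,0.2,.1],[np.pi,0,0]))
```

```text
edge [0.6704 0.0436 0.056 ] [0.4993 0.0342 0.056 ] 0.17138989968078325 yaw 3.1336879671171642
disc top [0.58609351 0.0086505  0.058     ]
disc scene [0.59004712 0.00582658 0.058     ]
stand [0.44155925 0.34884032 0.08      ] [np.float64(0.0643), np.float64(0.0662), np.float64(0.0646), np.float64(0.0649)] [np.float64(-1.0), np.float64(-91.7), np.float64(177.8), np.float64(87.9)]
stand scene [0.44443304 0.34498424 0.08      ]
handle top [0.4409272  0.34910318 0.156     ] scene [0.44260688 0.34691533 0.156     ]
h [np.float64(0.0251), np.float64(0.0253), np.float64(0.0255), np.float64(0.0251)] [np.float64(8.8), np.float64(-82.7), np.float64(-171.5), np.float64(96.4)]
slot c [0.58789941 0.00980953] dir deg 164.66403964188325 [2.24330056e-06 2.33900526e-05]
lamprear 0.14079190410012132
rearlow 0.13890250681692806
[ 7.19917390e-01  4.10172455e-01  1.89194663e+00 -4.44089210e-16
  8.39473573e-01  2.29071372e+00] [ 2.48161198e-01  6.47270448e-01  1.52868996e+00 -4.44089210e-16
  9.65632248e-01  1.81895752e+00]
```

```bash
cat >> h.py <<'E'
BY=0.058; D=np.array([.5875,.0080]); ex=np.array([np.cos(BY),np.sin(BY)]); ey=np.array([-np.sin(BY),np.cos(BY)])
def bp(x,y,z): return np.r_[D+x*ex+y*ey,z]
def st():
    o=env.observe(); p=o['eef_pos']; return round(o['time_s'],2),p.round(4),o['ee_rot'].round(3),'base',((p[:2]-D)@ex).round(4),((p[:2]-D)@ey).round(4),'F',o['ft_force'].round(2),'T',o['ft_torque'].round(3),round(o['opening'],4)
E
python3 - <<'E'
from h import *
o=[np.pi,0,np.pi/2+BY]
env.command_gripper(0.0)
env.goto(bp(0,.178,.13),o)
env.move_linear(bp(0,.178,.032),vel=.15); print(st())
print(env.move_linear(bp(0,.135,.032),vel=.05,threshold=3.5)); print(st())
print(env.move_linear(bp(0,.118,.032),vel=.02,threshold=3.5)); print(st())
cam('top','c.png')
E
```

```text
(3.58, array([0.5777, 0.186 , 0.0329]), array([ 3.14 , -0.   ,  1.629]), 'base', np.float64(0.0005), np.float64(0.1783), 'F', array([ 0.32, -0.88, -0.01]), 'T', array([0.024, 0.017, 0.039]), 0.0)
False
(4.59, array([0.5796, 0.1429, 0.032 ]), array([-3.141,  0.   ,  1.629]), 'base', np.float64(-0.0), np.float64(0.1351), 'F', array([-0.02,  0.08,  0.42]), 'T', array([-0.004,  0.035, -0.025]), -0.0001)
True
(5.04, array([0.5799, 0.1373, 0.0318]), array([-3.141e+00, -1.000e-03,  1.629e+00]), 'base', np.float64(-0.0001), np.float64(0.1296), 'F', array([0.37, 2.78, 0.47]), 'T', array([ 0.414, -0.103,  0.021]), 0.0001)
```

Run:
```python
from h import *
for y in(.128,.1265,.125):
    print(env.move_linear(bp(0,y,.032),vel=.01,threshold=6.5)); print(st())
    F=env.observe()['ft_force'][:2]@ey
    if F>4.8: break
c=cam('top')
im=c['img'];cv2.imwrite('pics/d.png',cv2.resize(im[165:240,212:312],(800,600),interpolation=cv2.INTER_CUBIC))
```

```text
False
(5.43, array([0.5801, 0.1363, 0.0321]), array([-3.141e+00, -1.000e-03,  1.629e+00]), 'base', np.float64(0.0), np.float64(0.1285), 'F', array([0.3 , 6.1 , 2.02]), 'T', array([ 0.71 , -0.044,  0.039]), 0.0002)
```

View pics/d.png

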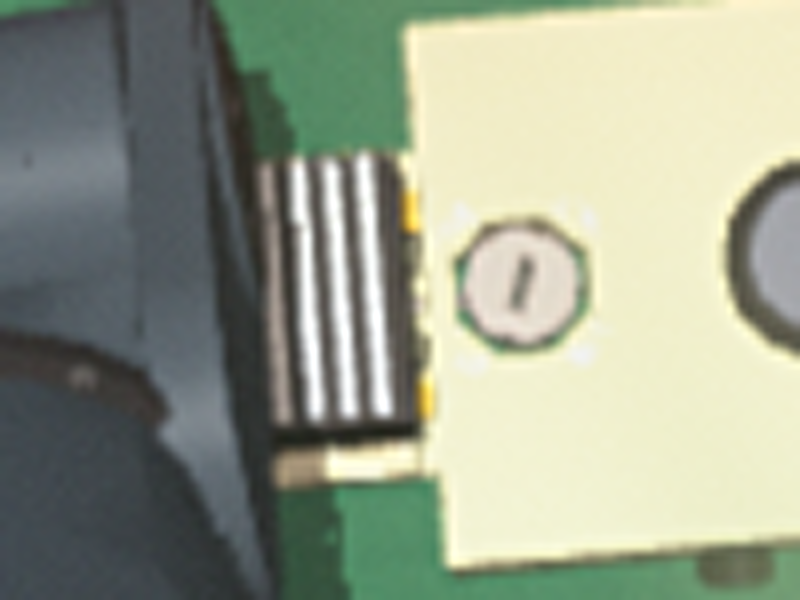

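Lamp face is now against the brass contacts (picture: face at column ~412, contacts at (412,212) and (428,398)), with 6 N of push. Next is the driver.

Run:
```python
from h import *
env.move_linear(bp(0,.15,.032),vel=.1)
env.move_linear(bp(0,.165,.20),vel=.25)
env.command_gripper(0.06)
o=[np.pi,0,np.pi/2+.14]
env.goto([.4415,.348,.185],o)
env.move_linear([.4415,.348,.099],vel=.12); print(st())
env.command_gripper(0.0,strength=60); print(st())
env.move_linear([.4415,.348,.225],vel=.12); print(st())
env.goto([.50,.22,.235],[np.pi,0,np.pi/2+.14]);print(st())
t=cam('top','t1.png');s=cam('scene','s1.png')
for c in(t,s): print(proj(c,[.5,.22,.235+.019-.113]))
u,v=proj(s,[.5,.22,.165]).astype(int)
a=cv2.resize(s['img'][v-50:v+50,u-50:u+50],(400,400),interpolation=cv2.INTER_CUBIC)
u,v=proj(t,[.5,.22,.165]).astype(int)
b=cv2.resize(t['img'][v-50:v+50,u-50:u+50],(400,400),interpolation=cv2.INTER_CUBIC)
cv2.imwrite('pics/e.png',np.hstack([a,b]))
```

```text
(9.03, array([0.442 , 0.3481, 0.0996]), array([ 3.141, -0.   ,  1.71 ]), 'base', np.float64(-0.1255), np.float64(0.3479), 'F', array([ 0.13,  0.27, -0.33]), 'T', array([-0.039,  0.031, -0.013]), 0.06)
(9.43, array([0.4418, 0.3482, 0.0997]), array([ 3.141, -0.   ,  1.711]), 'base', np.float64(-0.1257), np.float64(0.3481), 'F', array([-1.16, -1.21,  6.81]), 'T', array([-0.193,  0.177,  0.008]), 0.0274)
(10.62, array([0.4412, 0.3478, 0.2242]), array([-3.140e+00,  1.000e-03,  1.711e+00]), 'base', np.float64(-0.1264), np.float64(0.3477), 'F', array([-0.33, -0.37, -1.61]), 'T', array([-0.051,  0.003,  0.052]), 0.0271)
(11.24, array([0.5   , 0.2196, 0.2346]), array([-3.141, -0.   ,  1.71 ]), 'base', np.float64(-0.0751), np.float64(0.2163), 'F', array([-0.46, -0.07, -1.81]), 'T', array([-0.028, -0.04 , -0.009]), 0.0272)
[185.2057309  235.31611691]
[327.21446302 164.05350126]
```

View pics/e.png

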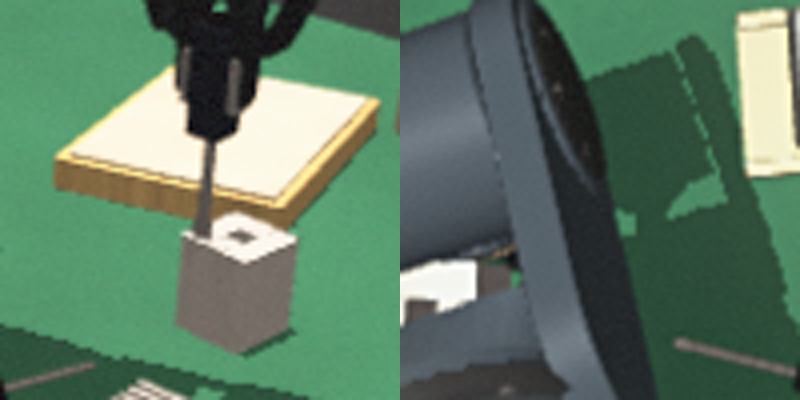

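The driver is held, with shaft at (210,140)→(205,235) in the left crop. The blade direction isn't clear from here, so I'll look at it from two yaws over green.

```bash
cat >> h.py <<'E'
def edges(c,p,zs,half=14):
    # per height: left/right edges of the shaft/blade (non-green) relative to the projected tool axis, in mm
    hsv=cv2.cvtColor(c['img'],cv2.COLOR_BGR2HSV).astype(float); out=[]
    for z in zs:
        u,v=proj(c,[p[0],p[1],z]); depth=(c['R']@np.array([p[0],p[1],z])+c['t'])[2]
        x=np.arange(-half,half+.01,.1)
        row=cv2.remap(hsv[...,1].astype(np.float32),(u+x).astype(np.float32)[None],np.full((1,len(x)),v,np.float32),cv2.INTER_LINEAR)[0]
        bg=np.median(row); lo=np.percentile(row,3); m=row<(bg+lo)/2
        k=x[m]*depth/c['f']*1000
        out.append((round(z-p[2]-.019,3),k.min().round(1) if len(k) else None,k.max().round(1) if len(k) else None,int(bg),int(lo)))
    return out
E
python3 - <<'E'
from h import *
P=[.42,.2,.25]; tiles=[]
for y in(2.2,3.77):
    env.goto(P,[np.pi,0,y]); s=cam('scene'); p=env.observe()['eef_pos']; print(st())
    for e in edges(s,p,p[2]+.019-np.array([.050,.06,.07,.08,.09,.095,.1,.103,.106,.109,.111,.114,.118])): print(e)
    u,v=proj(s,[p[0],p[1],p[2]-.06]).astype(int)
    tiles.append(cv2.resize(s['img'][v-40:v+40,u-40:u+40],(400,400),interpolation=cv2.INTER_CUBIC))
cv2.imwrite('pics/f.png',np.hstack(tiles))
E
```

```text
(11.92, array([0.4204, 0.2007, 0.2501]), array([3.141, 0.   , 2.199]), 'base', np.float64(-0.1557), np.float64(0.202), 'F', array([ 0.  , -0.  , -1.33]), 'T', array([ 0.025, -0.017,  0.002]), 0.0271)
(np.float64(-0.05), np.float64(-4.9), np.float64(38.0), 88, 21)
(np.float64(-0.06), np.float64(-3.5), np.float64(38.2), 56, 21)
(np.float64(-0.07), np.float64(-2.5), np.float64(38.3), 41, 23)
(np.float64(-0.08), np.float64(-1.7), np.float64(38.5), 28, 23)
(np.float64(-0.09), np.float64(-1.9), np.float64(38.7), 53, 23)
(np.float64(-0.095), np.float64(-3.6), np.float64(38.8), 97, 28)
(np.float64(-0.1), np.float64(-6.9), np.float64(4.2), 112, 27)
(np.float64(-0.103), np.float64(-7.8), np.float64(4.7), 114, 27)
(np.float64(-0.106), np.float64(-7.8), np.float64(5.0), 121, 28)
(np.float64(-0.109), np.float64(-30.9), np.float64(5.0), 122, 35)
(np.float64(-0.111), np.float64(-7.3), np.float64(4.7), 115, 52)
(np.float64(-0.114), np.float64(-29.3), np.float64(3.9), 112, 90)
(np.float64(-0.118), np.float64(-7.0), np.float64(3.1), 114, 88)
(13.37, array([0.4201, 0.2   , 0.2499]), array([ 3.142, -0. 
[... 291 characters left out ...]
np.float64(-1.9), np.float64(38.3), 41, 23)
(np.float64(-0.08), np.float64(-11.8), np.float64(38.5), 34, 23)
(np.float64(-0.09), np.float64(-4.1), np.float64(38.7), 58, 23)
(np.float64(-0.095), np.float64(-5.0), np.float64(38.8), 100, 28)
(np.float64(-0.1), np.float64(-5.3), np.float64(1.1), 115, 36)
(np.float64(-0.103), np.float64(-31.7), np.float64(1.1), 122, 67)
(np.float64(-0.106), np.float64(-32.6), np.float64(-0.0), 125, 80)
(np.float64(-0.109), np.float64(-32.3), np.float64(-0.0), 124, 78)
(np.float64(-0.111), np.float64(-31.8), np.float64(-0.0), 122, 83)
(np.float64(-0.114), np.float64(-25.7), np.float64(-0.3), 115, 79)
(np.float64(-0.118), np.float64(-5.0), np.float64(3.9), 113, 80)
```

View pics/f.png

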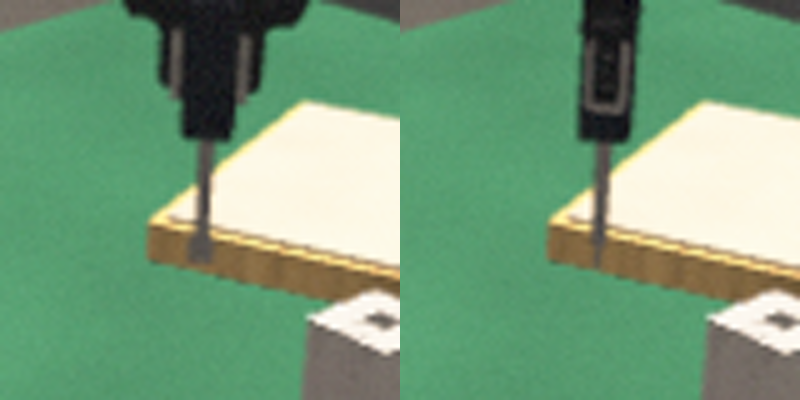

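Blade is broadside at yaw 2.2 (left tile, tip (200,255)), so it lies along the closing line. The tip is on the tool axis within ~1 mm. Next I'll refine the disc and slot from the saved first pictures, using the disc blob.

Run:
```python
from h import *
env.goto(bp(0,0.0,.20),[np.pi,0,1.304])
s=cam('scene','s2.png'); t=cam('top')
for n,c,u0,v0,f in(('top',t,277.2,200.6,'top0'),('scene',s,297.3,233.9,'scene0')):
    im=cv2.imread(f'pics/{f}.png'); K=8;R=12
    u0i,v0i=int(u0),int(v0)
    cr=cv2.resize(im[v0i-R:v0i+R+1,u0i-R:u0i+R+1],None,fx=K,fy=K,interpolation=cv2.INTER_CUBIC)
    hsv=cv2.cvtColor(cr,cv2.COLOR_BGR2HSV); g=cv2.cvtColor(cr,cv2.COLOR_BGR2GRAY)
    S=hsv[...,1]; lo,hi=np.percentile(S,[5,95]); print(n,'S',lo,hi)
    m=(S<35).astype(np.uint8); m=cv2.morphologyEx(m,cv2.MORPH_CLOSE,np.ones((21,21)))
    ct=max(cv2.findContours(m,0,1)[0],key=cv2.contourArea)
    e=cv2.fitEllipse(ct); print('ellipse',np.array(e[1])/K)
    tp=lambda x,y:((x+.5)/K-.5+u0i-R,(y+.5)/K-.5+v0i-R)
    print('disc',tp(*e[0]),onz(c,*tp(*e[0]),.058))
    # slot: dark inside shrunken ellipse
    mm=np.zeros_like(m); cv2.ellipse(mm,(e[0],(e[1][0]*.68,e[1][1]*.68),e[2]),1,-1)
    med=np.median(g[mm>0]); dk=((g<med-35)&(mm>0)).astype(np.uint8)
    ys,xs=np.nonzero(dk); pts=np.array([onz(c,*tp(x,y),.058)[:2] for x,y in zip(xs,ys)])
    ev,V=np.linalg.eigh(np.cov(pts.T)); d=V[:,1]; print('slot',pts.mean(0),np.degrees(np.arctan2(d[1],d[0])),4*np.sqrt(ev)/1.15, len(xs))
p=env.observe()['eef_pos']; print(st()); print('tip proj',proj(s,[p[0],p[1],p[2]-.094]))
u,v=proj(s,[p[0],p[1],p[2]-.094]).astype(int)
cv2.imwrite('pics/g.png',cv2.resize(s['img'][v-20:v+40,u-40:u+40],(800,600),interpolation=cv2.INTER_CUBIC))
```

```text
top S 26.0 58.0
ellipse [18.11437416 22.66682816]
disc (275.9407157897949, 201.88402938842773) [0.58302234 0.01197255 0.058     ]
slot [0.57779262 0.01187844] -161.52724905914656 [0.02690912 0.03294596] 2577
scene S 29.0 85.0
ellipse [11.34442997 13.8610363 ]
disc (297.2049036026001, 234.66904258728027) [0.59208679 0.00320426 0.058     ]
slot [0.59408427 0.00159801] 140.12083448669745 [0.01350816 0.03652492] 1065
(15.25, array([0.5874, 0.0084, 0.2002]), array([ 3.141, -0.   ,  1.305]), 'base', np.float64(-0.0), np.float64(0.0004), 'F', array([ 0.57, -0.39, -1.72]), 'T', array([ 0.028, -0.045, -0.023]), 0.0276)
tip proj [298.21743481 216.05252335]
```

View pics/g.png

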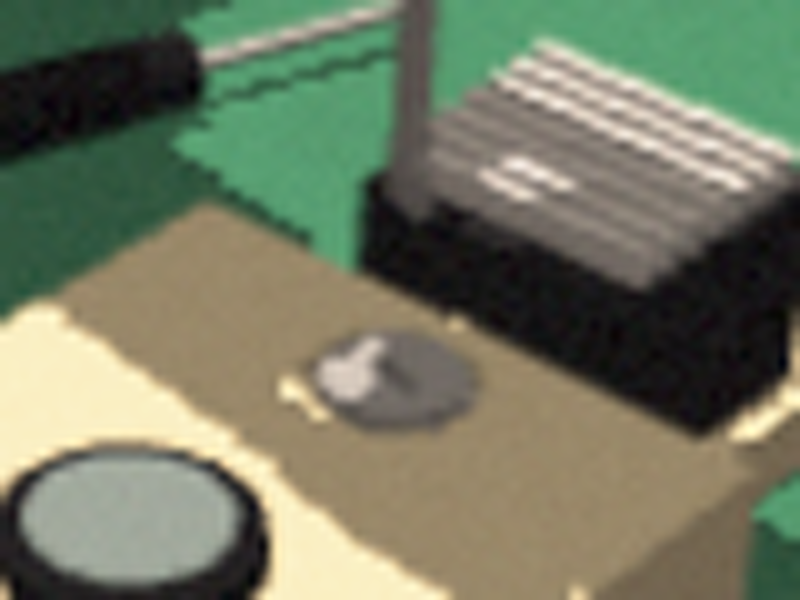

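Crop shows the disc centre at (396,379) and the blade tip at (415,218), i.e. the tip sits about (+0.9,+1.3) px from its projection. I'll correct for that and hover close.

Run:
```python
from h import *
s=cam('scene')
print(onz(s,296.3,232.1,.058),onz(s,296.6,232.8,.058))
q=np.mean([onz(s,296.3,232.1,.058)[:2],[.587,.0090]],0); print(q)
env.move_linear([*q,.157],vel=.08)
s=cam('scene','s3.png');p=env.observe()['eef_pos'];print(st());print(proj(s,[p[0],p[1],p[2]-.094]))
cv2.imwrite('pics/k.png',cv2.resize(s['img'][205:255,265:332],(804//4*4-4,600),interpolation=cv2.INTER_CUBIC))
```

```text
[0.5833665  0.00955311 0.058     ] [0.58584662 0.00790495 0.058     ]
[0.58518325 0.00927656]
(16.04, array([0.5855, 0.0092, 0.1575]), array([ 3.141, -0.   ,  1.304]), 'base', np.float64(-0.0019), np.float64(0.0014), 'F', array([ 0.86, -0.01, -0.65]), 'T', array([-0.009, -0.008,  0.072]), 0.0272)
[296.98094541 230.63517067]
```

View pics/k.png

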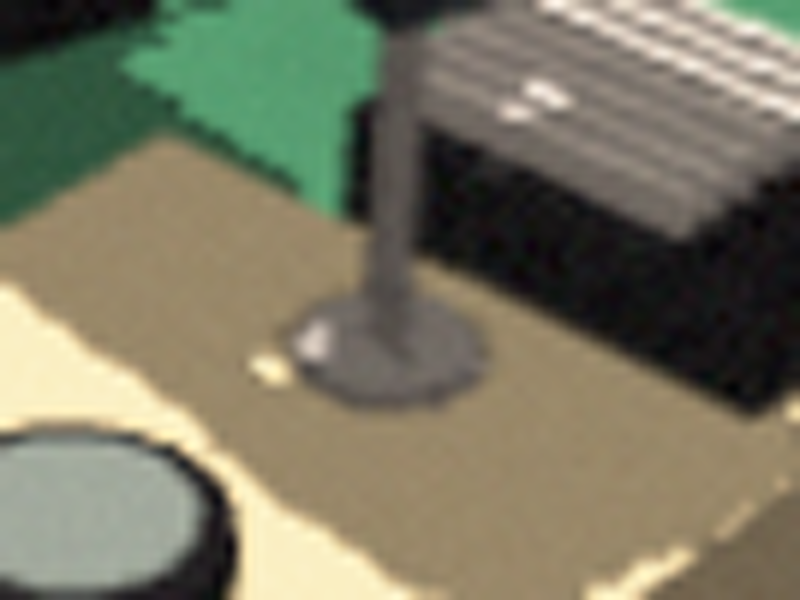

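Tip at (393,330), disc centre (387,348) at a 5 mm hover: nearly on target. I'll feel for the slot with gentle pokes.

```bash
cat > poke.py <<'E'
from h import *
def poke(offs,yaw,q,ztop=.1535,tlim=30):
    a=yaw-np.pi/2; al=np.array([np.cos(a),np.sin(a)]); pe=np.array([-np.sin(a),np.cos(a)])
    for i,(da,dp) in enumerate(offs):
        x=np.array(q)+da*al+dp*pe
        env.move_linear([*x,ztop],[np.pi,0,yaw],vel=.05)
        hit=env.move_linear([*x,.1465],vel=.025,threshold=4)
        o=env.observe(); z=o['eef_pos'][2]; print(round(o['time_s'],2),(round(da*1e3,1),round(dp*1e3,1)),hit,z.round(4),o['ft_force'].round(1),o['ft_torque'].round(3))
        if z<.1495: return x
        if o['time_s']>tlim: return None
E
python3 - <<'E'
from poke import *
x=poke([(0,0),(0,.0012),(0,-.0012),(0,.0024),(0,-.0024)],1.304,[.5852,.0092]); print(x)
E
```

```text
16.5 (0.0, 0.0) True 0.1514 [ 1.5 -1.4 -3.1] [-0.374 -0.584  0.013]
16.96 (0.0, 1.2) True 0.1524 [-1.3  0.2  6.6] [ 0.106  0.425 -0.01 ]
17.42 (0.0, -1.2) True 0.1511 [ 2.5 -1.2 -2.7] [-0.193 -0.766 -0.07 ]
17.88 (0.0, 2.4) True 0.1525 [-2.1 -0.5  7.7] [0.055 0.467 0.045]
18.34 (0.0, -2.4) True 0.1522 [-1.5  0.3  6.8] [-0.009  0.455  0.048]
None
```

```bash
sed -i 's/threshold=4/threshold=7/' poke.py
python3 - <<'E'
from poke import *
x=poke([(0,-.0006),(.0012,-.0006),(-.0012,-.0006)],1.304,[.5852,.0092]); print(x); print(st())
E
```

```text
19.02 (0.0, -0.6) False 0.1463 [ 4.1 -0.8 -2.6] [-0.27  -1.016 -0.038]
[0.58504181 0.00862123]
(19.02, array([0.5854, 0.0085, 0.1463]), array([ 3.141, -0.   ,  1.304]), 'base', np.float64(-0.0021), np.float64(0.0006), 'F', array([ 4.06, -0.83, -2.56]), 'T', array([-0.27 , -1.016, -0.038]), 0.0272)
```

Run:
```python
from poke import *
a=1.304-np.pi/2; al=np.array([np.cos(a),np.sin(a)]); x=np.array([.58504,.00862])
for d in(.0006,.0012,.0018,.0024):
    env.move_linear([*(x+d*al),.1462],vel=.01); env.pause(.1); o=env.observe(); print(d,o['time_s'],o['eef_pos'].round(4),o['ft_force'].round(2),o['ft_torque'].round(3))
    if o['ft_force'][:2]@al<.8: break
```

```text
0.0006 19.375 [0.5856 0.0084 0.1462] [ 1.7  -0.63 -1.71] [-0.294 -0.557  0.003]
0.0012 19.725 [0.5859 0.0083 0.1461] [-0.57 -0.58 -0.04] [-0.023  0.01   0.002]
```

```bash
cat > turn.py <<'E'
from poke import *
def turn(q,y0,y1,step,stop,z=.1462):
    y=y0
    while y>y1+1e-6:
        y=max(y-step,y1); env.move_linear([*q,z],[np.pi,0,y],vel=.05)
        env.pause(.08); o=env.observe(); T=o['ft_torque']
        print(round(o['time_s'],2),'yaw',round(y,3),o['ee_rot'][2].round(3),'slot cw',round(np.pi/2+BY-y,2),o['ft_force'].round(1),T.round(3),o['eef_pos'].round(4))
        if abs(T[2])>stop: break
    return y
E
python3 - <<'E'
from turn import *
q=np.array([.58504,.00862])+.0024*np.array([np.cos(1.304-np.pi/2),np.sin(1.304-np.pi/2)]); print(q)
env.move_linear([*q,.1462],vel=.02); print(st())
turn(q,1.304,.90,.1,.25)
E
```

```text
[0.58735509 0.00798726]
(19.98, array([0.5873, 0.008 , 0.1462]), array([-3.141,  0.   ,  1.304]), 'base', np.float64(-0.0002), np.float64(-0.0), 'F', array([-0.71, -0.44, -1.55]), 'T', array([-0.022,  0.034, -0.004]), 0.0277)
20.31 yaw 1.204 1.207 slot cw 0.42 [ 0.6 -0.1 -2. ] [-0.002  0.031 -0.006] [0.5873 0.008  0.1462]
20.64 yaw 1.104 1.108 slot cw 0.52 [-0.8 -1.  -1.4] [-0.177  0.033  0.12 ] [0.5873 0.0079 0.1462]
20.98 yaw 1.004 1.008 slot cw 0.62 [-0.8 -1.1 -1.3] [-0.212  0.061  0.143] [0.5873 0.008  0.1462]
21.31 yaw 0.904 0.908 slot cw 0.72 [-0.9 -1.1 -0.4] [-0.187  0.238  0.097] [0.5873 0.008  0.1462]
21.64 yaw 0.9 0.901 slot cw 0.73 [-1.7 -0.9 -0.6] [-0.181  0.273  0.099] [0.5873 0.008  0.1462]
```

Run:
```python
from turn import *
q=[.58736,.00799]
y=turn(q,.9,.30,.1,.25)
```

```text
21.98 yaw 0.8 0.803 slot cw 0.83 [-1.6 -0.9 -0.7] [-0.136  0.417  0.081] [0.5873 0.008  0.1462]
22.31 yaw 0.7 0.704 slot cw 0.93 [-1.1 -0.9 -0.4] [-0.132  0.426  0.09 ] [0.5873 0.008  0.1462]
22.64 yaw 0.6 0.604 slot cw 1.03 [-2.  -1.1 -0.2] [-0.141  0.491  0.083] [0.5873 0.008  0.1462]
22.98 yaw 0.5 0.504 slot cw 1.13 [-3.4 -0.8 -1. ] [0.033 0.648 0.051] [0.5873 0.008  0.1462]
23.31 yaw 0.4 0.404 slot cw 1.23 [-2.6  0.4 -1.2] [0.05  0.673 0.19 ] [0.5873 0.0081 0.1462]
23.64 yaw 0.3 0.304 slot cw 1.33 [-4.1  1.7 -0.2] [0.212 0.862 0.108] [0.5873 0.0081 0.1462]
```

Run:
```python
from turn import *
q=[.5868,.0082]
y=turn(q,.3,0.0,.06,.27)
```

```text
23.98 yaw 0.24 0.243 slot cw 1.39 [-1.3 -0.8 -1.4] [0.032 0.316 0.148] [0.587  0.0082 0.1462]
24.31 yaw 0.18 0.182 slot cw 1.45 [-0.5  0.8 -1.3] [0.115 0.272 0.149] [0.5869 0.0082 0.1462]
24.64 yaw 0.12 0.122 slot cw 1.51 [-1.1  0.1 -2.4] [0.113 0.207 0.158] [0.5869 0.0082 0.1462]
24.98 yaw 0.06 0.062 slot cw 1.57 [-0.6  0.2 -1.6] [0.166 0.171 0.198] [0.5869 0.0082 0.1462]
25.31 yaw 0.0 0.002 slot cw 1.63 [-1.   1.3 -1.4] [0.243 0.215 0.199] [0.5868 0.0082 0.1462]
```

Run:
```python
from turn import *
q=[.5867,.0083]; y=0.
while y>-.5:
    y-=.05; env.move_linear([*q,.1462],[np.pi,0,y],vel=.05)
    L=[]
    for _ in range(5): env.pause(.03); L.append(np.r_[env.observe()['ft_force'],env.observe()['ft_torque']])
    m=np.mean(L,0); print(round(env.observe()['time_s'],2),round(y,3),'cw',round(np.pi/2+BY-y,2),m.round(2),'sd',np.std(L,0)[5].round(3))
    if m[5]>.27: break
```

```text
25.73 -0.05 cw 1.68 [ 0.04  0.57 -2.08  0.21  0.09  0.17] sd 0.016
26.14 -0.1 cw 1.73 [-0.23  1.   -1.98  0.24  0.07  0.17] sd 0.041
26.56 -0.15 cw 1.78 [-0.51  1.28 -2.08  0.3   0.05  0.18] sd 0.02
26.98 -0.2 cw 1.83 [-0.36  1.39 -2.26  0.37  0.07  0.19] sd 0.023
27.39 -0.25 cw 1.88 [-0.44  1.79 -2.06  0.46  0.06  0.18] sd 0.023
27.81 -0.3 cw 1.93 [-0.21  1.67 -1.95  0.52  0.07  0.22] sd 0.045
28.23 -0.35 cw 1.98 [-0.19  2.12 -1.54  0.65  0.06  0.18] sd 0.022
28.64 -0.4 cw 2.03 [-0.17  2.7  -1.61  0.74  0.06  0.16] sd 0.028
29.06 -0.45 cw 2.08 [ 0.13  2.6  -1.59  0.84  0.06  0.16] sd 0.031
29.48 -0.5 cw 2.13 [-0.07  3.32 -1.99  0.91  0.02  0.19] sd 0.023
29.89 -0.55 cw 2.18 [ 0.09  4.16 -1.57  1.    0.01  0.19] sd 0.023
```

Run:
```python
from turn import *
q=[.5867,.0092]; y=-.55
while y>-.95:
    y-=.05; env.move_linear([*q,.1462],[np.pi,0,y],vel=.05)
    L=[]
    for _ in range(5): env.pause(.03); L.append(np.r_[env.observe()['ft_force'],env.observe()['ft_torque']])
    m=np.mean(L,0); print(round(env.observe()['time_s'],2),round(y,3),'cw',round(np.pi/2+BY-y,2),m.round(2),'sd',np.std(L,0)[5].round(3))
    if m[5]>.265: break
```

```text
30.31 -0.6 cw 2.23 [-0.97 -0.22 -1.45 -0.11  0.15  0.2 ] sd 0.03
30.73 -0.65 cw 2.28 [-0.79 -1.62 -1.45 -0.44  0.23  0.23] sd 0.018
31.14 -0.7 cw 2.33 [-1.13 -2.88 -1.01 -0.61  0.29  0.22] sd 0.03
31.56 -0.75 cw 2.38 [-1.2  -2.61 -0.74 -0.64  0.33  0.26] sd 0.01
31.98 -0.8 cw 2.43 [-1.29 -2.65 -1.18 -0.6   0.37  0.28] sd 0.025
```

Run:
```python
from turn import *
q=[.5866,.0088]; y=-.8
while y>-.92:
    y-=.04; env.move_linear([*q,.1462],[np.pi,0,y],vel=.05)
    L=[]
    for _ in range(6): env.pause(.03); L.append(np.r_[env.observe()['ft_force'],env.observe()['ft_torque']])
    m=np.mean(L,0); print(round(env.observe()['time_s'],2),round(y,3),'cw',round(np.pi/2+BY-y,2),m.round(2),'sd',np.std(L,0)[5].round(3))
    if m[5]>.305: break
```

```text
32.42 -0.84 cw 2.47 [-1.01  0.06 -1.42  0.02  0.2   0.29] sd 0.04
32.88 -0.88 cw 2.51 [-0.47  1.02 -1.63  0.31  0.1   0.3 ] sd 0.029
33.33 -0.92 cw 2.55 [-0.25  2.38 -2.02  0.55  0.04  0.31] sd 0.031
```

Run:
```python
from turn import *
q=[.5867,.0091]
env.move_linear([*q,.1462],[np.pi,0,-.84],vel=.05); print(st())
env.move_linear([*q,.1462],[np.pi,0,-.79],vel=.05); print(st())
env.move_linear([*q,.17],vel=.05); print(st())
env.move_linear([*q,.23],vel=.15)
o=[np.pi,0,np.pi/2+.14]
env.goto([.4415,.348,.23],o)
s=cam('scene','s4.png'); p=env.observe()['eef_pos']; print(st())
print(env.move_linear([.4415,.348,.165],vel=.1,threshold=6)); print(st())
print(env.move_linear([.4415,.348,.0995],vel=.06,threshold=6)); print(st())
```

```text
(33.58, array([0.5867, 0.009 , 0.1462]), array([ 3.141, -0.   , -0.842]), 'base', np.float64(-0.0008), np.float64(0.0011), 'F', array([-0.76,  1.22, -0.98]), 'T', array([0.207, 0.181, 0.141]), 0.027)
(33.83, array([0.5866, 0.009 , 0.1462]), array([ 3.141,  0.   , -0.793]), 'base', np.float64(-0.0008), np.float64(0.0011), 'F', array([-0.65,  0.87, -1.02]), 'T', array([0.142, 0.297, 0.081]), 0.0275)
(34.45, array([0.5867, 0.0091, 0.1701]), array([-3.141, -0.   , -0.79 ]), 'base', np.float64(-0.0007), np.float64(0.0012), 'F', array([ 0.17,  0.32, -2.2 ]), 'T', array([ 0.022, -0.024,  0.064]), 0.0276)
(36.67, array([0.4419, 0.3475, 0.2298]), array([-3.141,  0.   ,  1.709]), 'base', np.float64(-0.1257), np.float64(0.3474), 'F', array([ 0.34,  0.74, -1.06]), 'T', array([ 0.002,  0.006, -0.007]), 0.0273)
False
(37.48, array([0.4418, 0.3482, 0.1655]), array([ 3.141, -0.   ,  1.711]), 'base', np.float64(-0.1257), np.float64(0.3481), 'F', array([-0.05, -0.95, -1.09]), 'T', array([-0.009, -0.019,  0.004]), 0.0273)
True
(38.52, array([0.4413, 0.3478, 0.0998]), array([-3.141e+00,  1.000e-03,  1.711e+00]), 'base', np.float64(-0.1263), np.float64(0.3477), 'F', array([-0.34,  0.1 ,  5.31]), 'T', array([-0.066,  0.156,  0.004]), 0.0277)
```

Seated on the stand at the original height (contact at z 0.0998). I'll release, retreat and check.

Run:
```python
from h import *
env.command_gripper(0.06); env.pause(.2)
env.move_linear([.4415,.348,.19],vel=.12)
env.goto([.239,.495,.231],[np.pi,0,2.69])
s=cam('scene','s5.png');t=cam('top','t5.png'); print(st())
a=cv2.resize(t['img'][165:240,212:287],(400,300) and (400,400),interpolation=cv2.INTER_CUBIC)
b=cv2.resize(s['img'][130:255,280:405],(400,400),interpolation=cv2.INTER_CUBIC)
cv2.imwrite('pics/z.png',np.hstack([a,b]))
for f,c in(('scene0',s),('top0',t)):
    d=cv2.absdiff(cv2.imread(f'pics/{f}.png'),c['img']).max(2)
    n,l,stt,_=cv2.connectedComponentsWithStats((d>50).astype(np.uint8)); print(f,[x[:5].tolist() for x in stt[1:] if x[4]>12])
```

```text
(41.14, array([0.2401, 0.4944, 0.2306]), array([-3.141,  0.   ,  2.687]), 'base', np.float64(-0.3186), np.float64(0.5057), 'F', array([0.01, 0.09, 0.44]), 'T', array([-0.009,  0.037,  0.025]), 0.0601)
scene0 [[302, 56, 8, 4, 17], [300, 64, 3, 11, 26], [305, 79, 3, 9, 26], [313, 196, 32, 38, 338], [293, 207, 35, 19, 357]]
top0 [[249, 183, 18, 38, 428], [218, 186, 18, 38, 381], [242, 205, 3, 10, 13], [234, 206, 3, 13, 19], [238, 207, 3, 10, 14], [52, 318, 5, 10, 16], [0, 349, 62, 51, 583], [32, 372, 5, 8, 24], [30, 383, 6, 4, 14], [23, 392, 11, 12, 26]]
```

View pics/z.png

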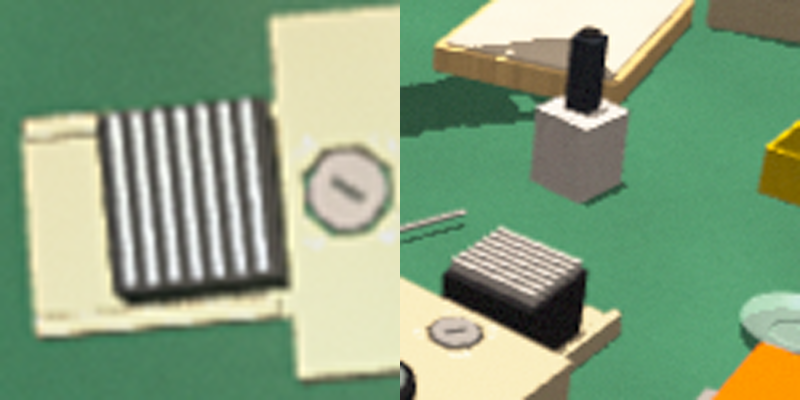

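The lamp house is snug on the base with the contacts covered, and the cam slot (345,190) is about 2.2 rad clockwise. The driver is upright in its stand, and nothing else moved in the difference images.

```bash
python3 -c "
from rig import env
print(env.finish_job())"
```

```text
the job is handed in; nothing more can be done
None
```

I handed the job in at about 41 s: the lamp house is drawn snug against the seal (final torque about 0.31 N m), the screwdriver is back upright in its stand, and comparison pictures show nothing else moved; no verdict was shown.

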